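# Snap the clip-on cover onto the pump head

### The job

Pick the blue cover up off the bench by its black handle, set it squarely over the open pump head with a clip over each blue lip, and press it straight down until both orange clips have snapped under the lips and the cover sits fully home; then let go. Press only as hard as the snap needs, well under 25 N: the head rides on soft rubber mounts that sink under the press, and they must not be squeezed to their stops. Do not disturb the other things on the bench.

Things in the scene. Friction and masses are not known exactly. Their poses are not given: they have to be found in the camera images.
- rim (a point): Centre of the flat top of the pump head's rim, 78 mm above the bench at rest; its axes turn with the head, z up. The head is a white open-topped box with an orange-roller rotor inside, 64 mm (x) by 66 mm (y) outside, walls 4 mm. When the cover is home its origin lies at this point and its y axis along this y, either way round.
- lip (a point): Outermost edge, mid-length, of the blue lip on the head's +y side (y = +36.5 mm, 5 mm below the rim). The lip is 40 mm long (x); its face slopes out from y = 33.5 mm at the rim to 36.5 mm 5 mm below, and its level underside is 6 mm below the rim. A twin is on the -y side.
- foot (a point): Centre of the top of the fixed grey foot under the head, 104 mm square, 12 mm thick. Between foot and head are four black rubber mounts.
- pump_head (a joint): How far the head has sunk straight down on its rubber mounts, in m: 0 at rest, hard stop at 0.012. It starts to sink at about 2.5 N and then gives about 0.4 mm per newton; it springs back.
- cover: Blue cover, 160 g (varies). Origin at the centre of its flat underside, which lies on the rim when home; 21 mm above the bench at the start; z up, clips at +y and -y, same after half a turn. Plate 78 mm (x) by 72 mm (y), from 0 to 12 mm above the origin.
- handle (a point): Top centre of the black handle on the cover, 45 mm above the cover's origin: an upright block 18 mm wide in the cover's x, 46 mm long in y, 33 mm tall above the plate. Grip it across its 18 mm.
- end_wall (a point): On the inner face of the cover's +x end wall, x = 34 mm, 15 mm below the origin. Both end walls (twin at -x) reach to 21 mm below the origin, flare outward 3 mm below this point, and pass outside the head's x faces with 2 mm to spare each side.
- hook_a (a point): Inner edge of the catch of the orange clip at the cover's +y: y = 34 mm, 7 mm below the cover's origin. The clip is a rigid arm 16 mm wide (x), hinged with a spring at y = 35.5 mm, 12 mm above the origin; inner face at y = 37.5 mm. Just below the catch a smooth ramp runs outward to y = 39 mm, 17.5 mm below the origin.
- hook_b (a point): The same on the clip at the cover's -y (y negative).
- clip_a (a joint): Outward swing of the +y clip, rad: 0 at rest or snapped in, rising to about 0.12 as its hook rides over the lip. Ramps meet lips with the cover 7 mm above home. From there the press force rises to 12 to 18 N (with friction) at about 2.5 mm above home on the sunk head, then the hooks jump under the lips and the force drops by several N; pressing on, it rises again.
- clip_b (a joint): The same for the clip at the cover's -y side.
- kcl_bottle: Bystander: white bottle with a blue cap, 46 mm wide, 92 mm high; origin under its centre.
- conical_flask: Bystander: conical glass flask with amber contents, 83 mm wide, 130 mm high; origin under its centre.
- tissue_roll: Bystander: white paper roll standing upright, 105 mm wide, 100 mm high; origin under its centre.
- ph_strips: Bystander: small colourful carton, 26 x 60 x 45 mm; origin under its centre.
- stopper: Bystander: red rubber stopper, 29 mm wide, 25 mm high; origin under its centre.
There are look-alikes about, which are no part of the job. There is more than one size of the cover; the one meant has the size given above.

How it is judged:
On the way, in this order (a step that is already met when the one before it is completed fails the run):
1. the cover is lifted clear of the bench (height (world z) of cover above 0.05 m and horizontal distance between cover and rim above 0.05 m), for 0.1 s.
2. the cover is set over the head, clips on their lips, not yet snapped (horizontal distance between cover and rim below 0.006 m and z of cover in the frame of rim between 0.004 and 0.015 m and angle between the y axis of cover and the y axis of rim, either way round below 0.12 rad), for 0.05 s.
3. pressed home, both clips snapped under the lips (horizontal distance between cover and rim below 0.0035 m and z of cover in the frame of rim below 0.002 m and angle between the z axis of cover and the z axis of rim, either way round below 0.04 rad and angle between the y axis of cover and the y axis of rim, either way round below 0.08 rad and value of joint each of clip_a, clip_b below 0.06 rad and angle between cover's own z axis and vertical below 0.1 rad), for 0.2 s.
At the end, for the whole second after the job is handed in: The cover lies on the pump head within 3.5 mm of centre, its underside less than 2 mm above the rim, level (0.04 rad) and square (0.08 rad), both clips back in (under 0.06 rad) beneath their lips, the head up again on its mounts, all at rest and released (all of step 3 and value of joint pump_head below 0.003 m and linear speed of cover below 0.02 m/s and angular speed of cover below 0.2 rad/s); the robot touches nothing.
It fails at once if the cover is pressed on the head with more than 25 N (contact force between cover and pump_head above 25 N).
It fails at once if the rubber mounts are squeezed to their stops (over 10.5 mm) (value of joint pump_head above 0.0105 m).
It fails at once if a bystander is moved more than 20 mm or tipped (distance of any of kcl_bottle, conical_flask, tissue_roll, ph_strips, stopper from where it was at the start of the episode above 0.02 m or angle between any of kcl_bottle, conical_flask, tissue_roll, ph_strips, stopper's own z axis and vertical above 0.3 rad).
It also fails if it takes over 54 s, if anything falls off the work surface, if the arm or the gripper's body presses on something with over 40 N, if the wrist force passes 120 N, or if a joint passes its speed limit or range.

### The arm

A 6-joint arm with a two-finger parallel gripper is mounted at the origin on a cart in front of the work surface, level with it; the furniture and walls round the work are solid. World frame = base frame: x ahead of the robot, y to its left, z up, the work surface at z = 0. Lengths are in m, angles in rad, forces in N, time in s.
With the tool pointing down it reaches from about 0.275 to 0.825 m from the base axis. Payload 4.9 kg.
Tool frame: the origin (TCP) lies at the very end of the fingers, on their centre line; the grasp point (between the pads) lies env.grip_point_offset behind it (env.grip_point_offset is the distance from the TCP to the grasp point, in m); z points along the fingers, y is the line along which they close (so a half turn about z gives the same grasp; the last joint's range is limited). The gripper opens to 85 mm and grips with 20 to 120 N. Pads are 22 mm wide; open, the fingers measure 114 mm over their backs; the gripper's body (76 mm by 85 mm) begins 54 mm behind the grasp point. The pads swing forward as they close: fully open they stand 13 mm farther back than shut.
Start: joints at [1.195, 0.326, -0.193, 1.052, 0, 1.437], TCP at [0.132, 0.534, 0.231] pointing down, gripper open.
Joint ranges: [-2.65, 2.65], [-0.97, 1.79], [-1.3, 1.35], [-1.93, 2.1], [-1.47, 1.37], [-3.14, 3.14]. Speed limits (rad/s): [2.57, 2.57, 3.14, 3.14, 3.14, 3.14].

### API

Orientations are given as a unit quaternion [x, y, z, w].
In Python, from station import env gives the robot as it stands.
- The arm moves only by the tool apply_moves, never from a script. Its argument "deltas" is a list of rows, each an object with "rotation": the turn, a rotation vector about the world's x, y, z in degrees, a list of three; "offset": the shift along the world's x, y, z in mm, a list of three; "fingers": the opening, from 0 (shut) to 1 (fully open). In form: [{"rotation": [ax, ay, az], "offset": [dx, dy, dz], "fingers": fingers}, ...]. A call has 1 to 5 rows; each row shifts and turns the commanded pose from where the row before left it; what a row does not reach is not made up. A row lasts 1/8 s, in which the tool goes at most 62.5 mm and 10.7 degrees, less where a joint would pass 70% of its speed; a pose out of reach is approached as far as the arm can. A call with a gripper value outside its range is refused whole. The fingers move at their own pace and stop on an object; the grip force is fixed at half the most. Time passes only in rows, so rows that do not move let the fingers close. It gives the time, the measured TCP pose, the force, the opening and the grip force at its end, in the units of the state.
- env.get_obs(): the state, without advancing time (a new reading comes with each control period).
- env.capture(name): name is "side" or "top" or "wrist"; returns (picture, depth): 400x640x3 uint8, red, green, blue; 400x640 float32, m along the optical axis (not along the pixel's ray), 0 where there is no reading.
- env.camera_info(name): a dict with "fx", "fy", "cx", "cy" (pixels), "D" ([k1, k2, p1, p2, k3] as OpenCV has them; the pictures are not rectified), "rvec" (rotation vector, rad) and "tvec" (3), from world to camera coordinates, as OpenCV has them. Camera axes: x right, y down, z forward; pixel columns grow to the right and rows downward; lengths in m; the calibration is good to about 2 mm. A picture is of the moment at which its call begins: read the wrist's pose just before it. camera_info takes no time and is no camera call; for the wrist camera it gives the pose at the moment of the call.
- env.hand_in(): hands the job in; it is judged then, once.
The state is a dict: "clock": time; "joints": joint angles; "dq": joint speeds; "tau": joint torques, N m; "ee_pos": TCP position; "tool_rot": TCP orientation; "force": force on the tool from outside, world axes, zero at the start; "moment": the same for the moment, N m; "grip_width": finger opening in m; "grasp_force": force on a finger pad.
Only numpy, scipy, OpenCV 4.12 (cv2) and the standard library are available. Lean on these libraries where they do the work, as an engineer would, in place of code of your own. Each camera call takes 0.05 s, during which the arm holds its last target. There are 200 camera calls.

## Working session

There is one attempt and no reset: what is moved stays moved. The work goes in short steps, Python scripts to look and compute and a tool call to move; the robot and the scene stay as the last step left them, time stands still between calls to the robot, and variables do not carry over. Pictures are saved under pics/ and viewed, at most 10 in all, crops included, and the job is handed in when it is done.

Besides the shell and the picture viewer there is one more tool, called after ">>>" as a command line: name --argument value ..., lists and objects as JSON in quotes. apply_moves: Moves the arm, as the interface text tells. Its arguments: {"type":"object","properties":{"deltas":{"type":"array"}},"required":["deltas"]}

```bash
mkdir -p pics
cat > h.py <<'E'
import numpy as np, cv2
from station import env
from scipy.spatial.transform import Rotation as R
def cam(n):
    i=env.camera_info(n); K=np.array([[i['fx'],0,i['cx']],[0,i['fy'],i['cy']],[0,0,1.]])
    return K,np.array(i['D']),R.from_rotvec(np.ravel(i['rvec'])).as_matrix(),np.ravel(i['tvec'])
def rays(c,uv):
    K,D,Rm,t=c
    p=cv2.undistortPoints(np.array(uv,float).reshape(-1,1,2),K,D)[:,0]
    d=np.c_[p,np.ones(len(p))]@Rm
    return -Rm.T@t,d
def onplane(c,uv,z):
    o,d=rays(c,uv); return o+d*((z-o[2])/d[:,2])[:,None]
def cloud(c,dep):
    o,d=rays(c,np.stack(np.meshgrid(np.arange(640),np.arange(400)),-1).reshape(-1,2))
    return (o+d*dep.reshape(-1,1)).reshape(400,640,3)
E
python3 - <<'E'
from h import *
ims=[]
for n in('top','side'):
    im,d=env.capture(n); np.savez(n,im=im,d=d); cv2.imwrite(f'pics/{n}.png',im[...,::-1])
    K,D,Rm,t=cam(n); print(n,-Rm.T@t,Rm[2],K[0,0],D,(d>0).mean())
print(env.get_obs(),env.grip_point_offset)
E
```

```text
top [0.36664167 0.04333671 1.56701998] [ 0.16043847 -0.00106605 -0.98704527] 418.33744497485156 [-0.10103801  0.          0.          0.          0.        ] 0.99580078125
side [-0.11077267 -1.02516401  1.00026038] [ 0.45488564  0.68067999 -0.57424194] 454.1204754870571 [0.01857657 0.         0.         0.         0.        ] 0.995953125
{'clock': 0.1, 'joints': array([ 1.19479370e+00,  3.26874594e-01, -1.93510023e-01,  1.05200335e+00,
        1.51265449e-05,  1.43658302e+00]), 'dq': array([ 0.00017336, -0.00054266,  0.00254291,  0.0008173 , -0.00067971,
       -0.000127  ]), 'tau': array([ 2.69547354e-04, -4.44239902e+01,  2.63037407e+01,  7.91097118e-03,
       -2.72966799e-04, -2.52809080e-06]), 'ee_pos': array([0.13148486, 0.53349969, 0.23056759]), 'tool_rot': array([ 1.20600356e-01,  9.92700821e-01, -7.68154727e-04, -2.08143364e-04]), 'force': array([-0.53520737, -0.10093974,  0.16912806]), 'moment': array([-0.05860613,  0.01791047, -0.03538504]), 'grasp_force': 0.0, 'grip_width': 0.08536640593824399} 0.0187
```

View pics/top.png

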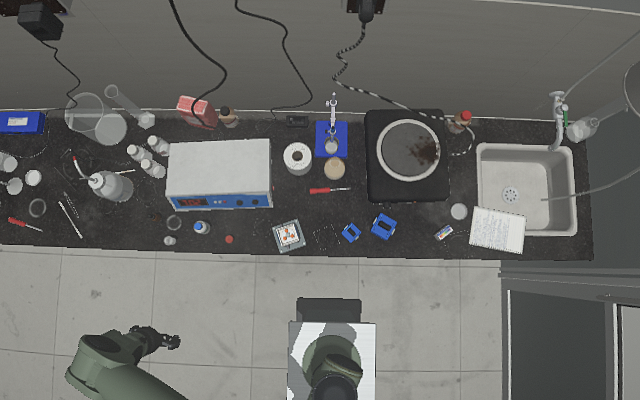

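View pics/side.png

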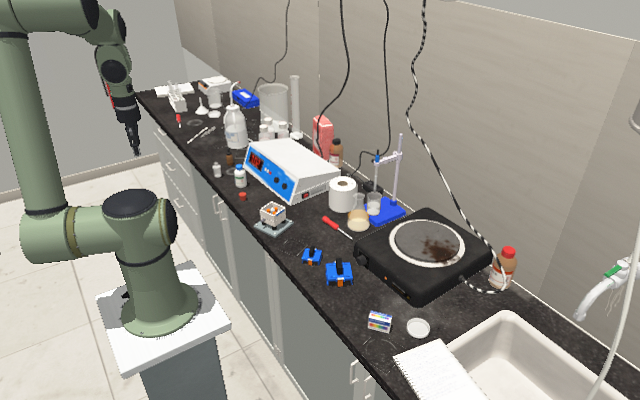

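The top view shows the pump head at about (288,235), a small blue cover at (351,232) and a larger one at (383,225). The side view shows the same things at (272,214), (312,257) and (339,273). I'll measure them next.

Run:
```python
from h import *
for n,boxes in(('top',[(340,218,366,246),(366,208,402,242)]),('side',[(298,242,324,268),(322,256,358,290)])):
    z=np.load(n+'.npz'); im,d=z['im'],z['d']; c=cam(n); P=cloud(c,d)
    hsv=cv2.cvtColor(im,cv2.COLOR_RGB2HSV)
    m=cv2.inRange(hsv,(100,120,60),(125,255,255))
    for x0,y0,x1,y1 in boxes:
        s=np.zeros_like(m); s[y0:y1,x0:x1]=m[y0:y1,x0:x1]
        p=P[s>0]; zz=np.percentile(p[:,2],[5,50,95]); q=p[(p[:,2]>.022)]
        r=cv2.minAreaRect((q[:,:2]*1000).astype(np.float32)); print(n,'blue',len(p),zz,r)
    if n=='top':
        sub=P[205:262,262:315].reshape(-1,3); 
    else: sub=P[190:240,245:300].reshape(-1,3)
    for lo,hi,l in((.070,.09,'rim'),(.007,.02,'foot')):
        q=sub[(sub[:,2]>lo)&(sub[:,2]<hi)]; print(n,l,len(q),cv2.minAreaRect((q[:,:2]*1000).astype(np.float32)))
```

```text
top blue 188 [0.0035273  0.02504672 0.0304353 ] ((484.45123291015625, -60.16164016723633), (54.54540252685547, 52.944091796875), 46.047523498535156)
top blue 364 [0.00763938 0.03350932 0.04100273] ((434.83056640625, -100.93765258789062), (88.75507354736328, 306.56463623046875), 41.44352340698242)
top rim 140 ((465.02008056640625, 168.34133911132812), (64.3790512084961, 72.35102081298828), 20.87112045288086)
top foot 440 ((486.83380126953125, 173.31634521484375), (183.02882385253906, 191.40284729003906), 1.6694068908691406)
side blue 211 [-0.00018668  0.02284457  0.02855846] ((483.1267395019531, -64.8622055053711), (59.08768844604492, 56.242923736572266), 45.94404220581055)
side blue 428 [0.00154083 0.03254234 0.03819474] ((227.70556640625, -596.9527587890625), (1088.7083740234375, 80.2742919921875), 55.89250183105469)
side rim 157 ((518.4771118164062, 177.32293701171875), (181.57188415527344, 75.82893371582031), 13.402992248535156)
side foot 379 ((491.4733581542969, 256.0177917480469), (219.63604736328125, 260.156982421875), 19.629308700561523)
```

Run:
```python
from h import *
c=cam('top'); print(onplane(c,[(383,225)],.033), onplane(c,[(288,235)],.078))
c=cam('wrist'); K,D,Rm,t=c; o=env.get_obs(); T=R.from_quat(o['tool_rot']).as_matrix()
print('cam in tool',T.T@(-Rm.T@t-o['ee_pos']),'axes in tool (rows)\n',(Rm@T).round(3),K[0,0]); print(T.round(3))
```

```text
[[ 0.50972127 -0.18012347  0.033     ]] [[0.46145679 0.16444431 0.078     ]]
cam in tool [ 0.08473081  0.0002506  -0.14327481] axes in tool (rows)
 [[-0.     1.     0.001]
 [-0.945  0.    -0.328]
 [-0.328 -0.001  0.945]] 313.68722120959546
[[-0.971  0.239 -0.001]
 [ 0.239  0.971 -0.001]
 [ 0.    -0.002 -1.   ]]
```

>>> apply_moves --deltas '[{"rotation": [0,0,0],"offset": [36,-41,10],"fingers": 1},{"rotation": [0,0,0],"offset": [36,-41,10],"fingers": 1},{"rotation": [0,0,0],"offset": [36,-41,10],"fingers": 1},{"rotation": [0,0,0],"offset": [36,-41,10],"fingers": 1},{"rotation": [0,0,0],"offset": [36,-41,10],"fingers": 1}]'

```text
clock: 0.72
ee_pos: [0.3124, 0.3275, 0.2814]
tool_rot: [0.12, 0.993, -0.0, -0.0]
force: [0.9, 0.0, -0.1]
grip_width: 0.0855
grasp_force: 0.0
```

>>> apply_moves --deltas '[{"rotation": [0,0,0],"offset": [36,-41,0],"fingers": 1},{"rotation": [0,0,0],"offset": [36,-41,0],"fingers": 1},{"rotation": [0,0,0],"offset": [36,-41,0],"fingers": 1},{"rotation": [0,0,0],"offset": [36,-38,0],"fingers": 1},{"rotation": [0,0,0],"offset": [0,0,0],"fingers": 1}]'

```text
clock: 1.35
ee_pos: [0.4576, 0.1655, 0.2807]
tool_rot: [0.123, 0.992, -0.0, -0.0]
force: [-0.2, 0.8, 0.1]
grip_width: 0.0858
grasp_force: 0.0
```

Run:
```python
from h import *
c=cam('wrist'); im,d=env.capture('wrist'); np.savez('w1',im=im,d=d,K=c[0],D=c[1],R=c[2],t=c[3]); cv2.imwrite('pics/w1.png',im[...,::-1])
print(env.get_obs()['ee_pos'],env.get_obs()['force'],env.get_obs()['joints'])
```

```text
[0.45611196 0.16681732 0.28068336] [-0.02618517  0.53471548 -0.46335896] [ 1.98298720e-01  1.77292179e-01 -2.62738890e-01  1.13211965e+00
  3.07648704e-04  4.43393668e-01]
```

View pics/w1.png

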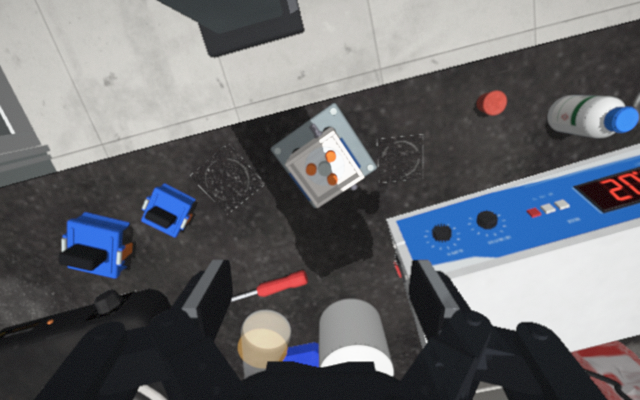

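The wrist view shows the head at about (325,168) with a blue lip on its right side near (358,150). The big cover is at (97,245), its handle at (85,258) and an orange clip at (127,248). The small cover is at (168,208).

```bash
cat >> h.py <<'E'
def rect(p):
    (x,y),(w,h),a=cv2.minAreaRect((p[:,:2]*1000).astype(np.float32)); return np.round([x,y,w,h,a],1)
def comp(m,uv):
    n,l=cv2.connectedComponents(m.astype(np.uint8)); ys,xs=np.nonzero(l); k=np.argmin((xs-uv[0])**2+(ys-uv[1])**2)
    return l==l[ys[k],xs[k]]
E
python3 - <<'E'
from h import *
z=np.load('w1.npz'); im,d=z['im'],z['d']; c=(z['K'],z['D'],z['R'],z['t']); P=cloud(c,d)
hsv=cv2.cvtColor(im,cv2.COLOR_RGB2HSV); blue=cv2.inRange(hsv,(100,120,50),(125,255,255))>0
Z=P[...,2]
box=np.zeros(Z.shape,bool); box[95:220,260:390]=1
m=box&(Z>.074)&(Z<.083); print('rim',m.sum(),rect(P[m]),P[m][:,2].mean())
m=box&blue; print('lip',m.sum(),rect(P[m]),P[m].mean(0))
m=box&(Z>.008)&(Z<.017); print('foot',m.sum(),rect(P[comp(m,(340,120))]))
for b in((55,205,140,285),(138,180,200,240)):
    box=np.zeros(Z.shape,bool); box[b[1]:b[3],b[0]:b[2]]=1
    q=P[box&blue]; h=np.histogram(q[:,2],np.arange(0,.06,.003)); print(h[0])
    print('plate',rect(q[(q[:,2]>.03)&(q[:,2]<.037)]), rect(q[(q[:,2]>.018)&(q[:,2]<.037)]))
    blk=(hsv[...,2]<50)&box&(Z>.04); print('handle',blk.sum(),rect(P[blk]),np.percentile(P[blk][:,2],[5,50,95]))
    t=blk&(Z>np.percentile(P[blk][:,2],95)-.004); print('htop',t.sum(),rect(P[t]))
    org=cv2.inRange(hsv,(5,130,100),(20,255,255))>0
    print('orange',P[org&box].mean(0))
cv2.imwrite('pics/c.png',cv2.resize(np.hstack([im[90:225,255:395],im[180:315,40:180]])[...,::-1],None,fx=2.8,fy=2.8,interpolation=cv2.INTER_CUBIC))
E
```

```text
rim 1085 [462.3 169.3  64.5  72.6  20.5] 0.07798045727884388
lip 84 [461.7 168.7  37.6  72.6  20.5] [0.4597586  0.17261962 0.07598118]
foot 2178 [462.4 169.  104.1 104.5  20.6]
[ 134   89   93   61   64   54   62   17   72  105  225 1306  133   15
    5    7    4    6    1]
plate [ 504.9 -180.6   83.    78.    61. ] [ 504.9 -180.6   83.    78.    61. ]
handle 822 [452.   -3.6  39.1 408.2  16.4] [0.04275858 0.06223154 0.06787603]
htop 376 [451.9  -3.7  39.  408.2  16.4]
orange [ 0.52282702 -0.14496785  0.01723013]
[ 93  75  42  34  36  17  44 136 855  67   4   2   1   3   3  11  41   0
   0]
plate [479.4 -59.1  33.1   3.6  28.1] [480.2 -61.2  59.2  57.6  46.2]
handle 233 [435.6  61.9  29.1 275.3  19.7] [0.0411762  0.04841862 0.05029093]
htop 170 [435.5  61.9  28.9 275.3  19.7]
orange [ 0.49840872 -0.03924022  0.00994975]
```

>>> apply_moves --deltas '[{"rotation": [0,0,9.4],"offset": [6,-43,-5],"fingers": 0.7},{"rotation": [0,0,9.4],"offset": [6,-43,-5],"fingers": 0.7},{"rotation": [0,0,9.4],"offset": [6,-43,-5],"fingers": 0.7},{"rotation": [0,0,9.4],"offset": [6,-43,-5],"fingers": 0.7},{"rotation": [0,0,9.4],"offset": [6,-43,-15],"fingers": 0.7}]'

```text
clock: 2.02
ee_pos: [0.4858, -0.0469, 0.2466]
tool_rot: [-0.289, 0.957, -0.0, 0.001]
force: [0.7, 0.3, -0.4]
grip_width: 0.0596
grasp_force: 0.0
```

>>> apply_moves --deltas '[{"rotation": [0,0,9.4],"offset": [6,-43,-15],"fingers": 0.7},{"rotation": [0,0,9.4],"offset": [6,-43,-15],"fingers": 0.7},{"rotation": [0,0,9.4],"offset": [6,-45,-15],"fingers": 0.7},{"rotation": [0,0,0],"offset": [0,0,0],"fingers": 0.7},{"rotation": [0,0,0],"offset": [0,0,0],"fingers": 0.7}]'

```text
clock: 2.65
ee_pos: [0.5033, -0.1764, 0.2012]
tool_rot: [-0.51, 0.86, 0.001, -0.0]
force: [-0.0, -0.2, -0.3]
grip_width: 0.0594
grasp_force: 0.0
```

```bash
cat > look.py <<'E'
from h import *
import sys
def look(n):
    o=env.get_obs(); c=cam('wrist'); im,d=env.capture('wrist'); np.savez(n,im=im,d=d,K=c[0],D=c[1],R=c[2],t=c[3]); cv2.imwrite(f'pics/{n}.png',im[...,::-1])
    T=R.from_quat(o['tool_rot']).as_matrix()
    print('tcp',o['ee_pos'].round(4),'tool y yaw',np.degrees(np.arctan2(T[1,1],T[0,1])).round(2),'z',T[:,2].round(4),'j',o['joints'].round(2))
    return im,cloud(c,d),cv2.cvtColor(im,cv2.COLOR_RGB2HSV)
E
python3 - <<'E'
from look import *
im,P,hsv=look('w2'); Z=P[...,2]
near=np.hypot(P[...,0]-.505,P[...,1]+.18)<.06
blue=(cv2.inRange(hsv,(100,120,50),(125,255,255))>0)&near
m=blue&(Z>.03)&(Z<.037); print('plate',m.sum(),rect(P[m]))
h=near&(Z>.058)&(Z<.072); print('htop',h.sum(),rect(P[h]),np.median(Z[h]))
org=near&(cv2.inRange(hsv,(5,130,100),(20,255,255))>0); print('or',org.sum(),P[org].mean(0))
# obstacles above 50 mm near
ob=(Z>.045)&(np.hypot(P[...,0]-.505,P[...,1]+.18)<.13)&(Z<.13)&~near
print('obs',ob.sum(),P[ob].min(0) if ob.any() else '',P[ob].max(0) if ob.any() else '')
E
```

```text
tcp [ 0.5033 -0.1764  0.2012] tool y yaw 151.36 z [-9.0e-04  1.1e-03 -1.0e+00] j [-0.48  0.32 -0.28  0.97  0.   -1.55]
plate 4161 [ 504.8 -180.8   82.4   78.    60.9]
htop 929 [ 504.5 -181.    45.    17.9   60.7] 0.06617739827166719
or 30 [ 0.48536101 -0.21592221  0.01191662]
obs 6441 [ 0.46487772 -0.27013634  0.04500967] [ 0.63484548 -0.06486874  0.0788618 ]
```

View pics/w2.png

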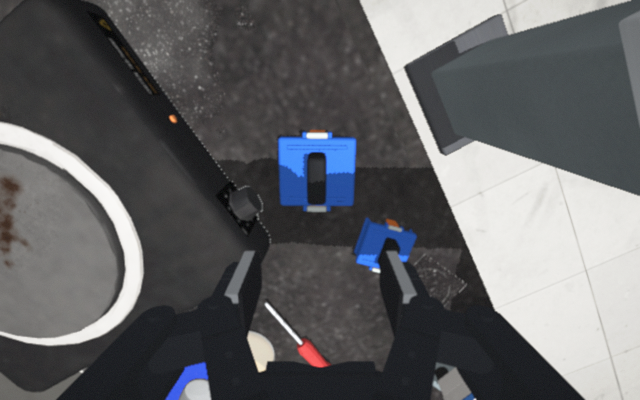

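The wrist view shows the big cover centred at (317,175) with its handle upright in the picture. The hotplate knob at (243,203) is well clear of the fingers.

>>> apply_moves --deltas '[{"rotation": [0,0,-0.6],"offset": [1.3,-4,-40],"fingers": 0.5},{"rotation": [0,0,0],"offset": [0,0,-40],"fingers": 0.5},{"rotation": [0,0,0],"offset": [0,0,-30],"fingers": 0.5},{"rotation": [0,0,0],"offset": [0,0,0],"fingers": 0.5},{"rotation": [0,0,0],"offset": [0,0,0],"fingers": 0.5}]'

```text
clock: 3.32
ee_pos: [0.5059, -0.1815, 0.0927]
tool_rot: [-0.506, 0.862, -0.001, 0.001]
force: [0.6, -0.1, 1.0]
grip_width: 0.0429
grasp_force: 0.0
```

Run:
```python
from look import *
im,P,hsv=look('w3'); Z=P[...,2]
near=np.hypot(P[...,0]-.505,P[...,1]+.18)<.06
blue=(cv2.inRange(hsv,(100,120,50),(125,255,255))>0)&near
m=blue&(Z>.03)&(Z<.037); print('plate',m.sum(),rect(P[m]))
h=near&(Z>.058)&(Z<.072)&(hsv[...,2]<60); print('htop',h.sum(),rect(P[h]),np.median(Z[h]))
```

```text
tcp [ 0.5059 -0.1815  0.0927] tool y yaw 150.82 z [ 1.6e-03 -7.0e-04 -1.0e+00] j [-0.48  0.44 -0.42  0.72  0.   -1.54]
plate 8156 [ 504.8 -180.6   83.2   78.1   60.8]
htop 1930 [ 504.7 -180.9   45.8   16.7   61.2] 0.06625653648515702
```

>>> apply_moves --deltas '[{"rotation": [0,0,0],"offset": [-1,0.5,-26],"fingers": 0.5},{"rotation": [0,0,0],"offset": [0,0,-25],"fingers": 0.5},{"rotation": [0,0,0],"offset": [0,0,0],"fingers": 0.5},{"rotation": [0,0,0],"offset": [0,0,0],"fingers": 0.0},{"rotation": [0,0,0],"offset": [0,0,0],"fingers": 0.0}]'

```text
clock: 4.0
ee_pos: [0.5054, -0.1821, 0.0421]
tool_rot: [-0.506, 0.863, -0.001, 0.001]
force: [0.2, 0.6, 5.1]
grip_width: 0.017
grasp_force: 60.3
```

>>> apply_moves --deltas '[{"rotation": [0,0,0],"offset": [0,0,0],"fingers": 0},{"rotation": [0,0,0],"offset": [0,0,0],"fingers": 0},{"rotation": [0,0,0],"offset": [0,0,0],"fingers": 0}]'

```text
clock: 4.38
ee_pos: [0.5054, -0.1822, 0.0421]
tool_rot: [-0.506, 0.863, -0.001, 0.001]
force: [-0.3, 0.6, 7.3]
grip_width: 0.0167
grasp_force: 60.5
```

>>> apply_moves --deltas '[{"rotation": [0,0,0],"offset": [0,0,20],"fingers": 0},{"rotation": [0,0,0],"offset": [0,0,40],"fingers": 0},{"rotation": [0,0,0],"offset": [0,0,50],"fingers": 0},{"rotation": [0,0,0],"offset": [0,0,40],"fingers": 0},{"rotation": [0,0,0],"offset": [0,0,0],"fingers": 0}]'

```text
clock: 5.0
ee_pos: [0.5062, -0.1826, 0.1942]
tool_rot: [-0.506, 0.863, -0.003, 0.002]
force: [-0.9, 0.2, -1.8]
grip_width: 0.0172
grasp_force: 59.6
```

```bash
cat > held.py <<'E'
from look import *
def held(n):
    im,P,hsv=look(n); o=env.get_obs(); T=R.from_quat(o['tool_rot']).as_matrix()
    L=(P-o['ee_pos'])@T   # tool frame
    near=(np.hypot(L[...,0],L[...,1])<.065)&(abs(L[...,2])<.05)
    blue=(cv2.inRange(hsv,(100,120,50),(125,255,255))>0)&near
    zz=np.median(L[blue][:,2]); m=blue&(abs(L[...,2]-zz)<.005); q=L[m]
    A=np.c_[q[:,:2],np.ones(len(q))]; co=np.linalg.lstsq(A,q[:,2],rcond=None)[0]
    print('plate in tool frame: n',m.sum(),'z',zz.round(4),rect(q),'tilt',co[:2].round(4),'at0',co[2].round(4)); return im,P,hsv,L
E
python3 -c "
from held import *
held('w4'); o=env.get_obs(); print(o['force'],o['moment'],o['grasp_force'],o['grip_width'])"
```

```text
tcp [ 0.5062 -0.1826  0.1942] tool y yaw 150.75 z [ 0.0067 -0.0035 -1.    ] j [-0.48  0.33 -0.29  0.95 -0.   -1.54]
plate in tool frame: n 9457 z 0.0063 [ 4.2 -1.2 78.4 72.8 89.8] tilt [0.0003 0.0038] at0 0.0063
[ 0.11173231 -0.05641429 -0.73230847] [-0.00020233 -0.038414   -0.03275466] 59.55978512763977 0.017024688404214856
```

View pics/w4.png

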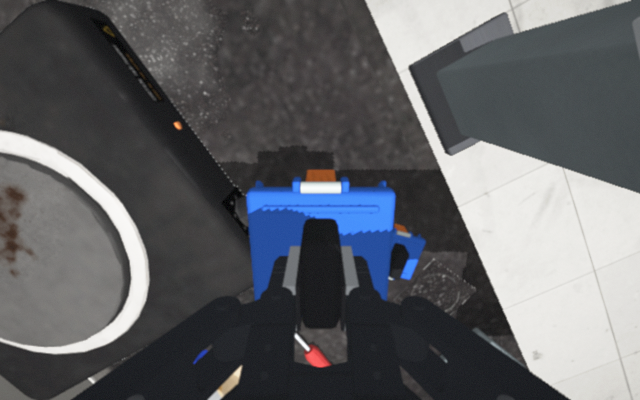

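The cover is held squarely in the fingers and its near clip is visible at (320,180). Next I'll carry it past the head so the camera sees the bare head and the cover in one frame.

>>> apply_moves --deltas '[{"rotation": [0,0,5],"offset": [-8,44,14],"fingers": 0},{"rotation": [0,0,5],"offset": [-8,45,14],"fingers": 0},{"rotation": [0,0,5],"offset": [-8,45,14],"fingers": 0},{"rotation": [0,0,5],"offset": [-8,45,14],"fingers": 0},{"rotation": [0,0,5],"offset": [-8,45,10],"fingers": 0}]'

```text
clock: 5.68
ee_pos: [0.4627, 0.0439, 0.2552]
tool_rot: [-0.681, 0.732, 0.001, -0.001]
force: [0.9, 0.2, -1.1]
grip_width: 0.0171
grasp_force: 59.5
```

>>> apply_moves --deltas '[{"rotation": [0,0,5],"offset": [-8,45,0],"fingers": 0},{"rotation": [0,0,5],"offset": [-8,45,0],"fingers": 0},{"rotation": [0,0,5],"offset": [-8,45,0],"fingers": 0},{"rotation": [0,0,5],"offset": [-8,45,0],"fingers": 0},{"rotation": [0,0,5],"offset": [-8,45,0],"fingers": 0}]'

```text
clock: 6.3
ee_pos: [0.4226, 0.2685, 0.2545]
tool_rot: [0.824, -0.567, -0.001, 0.001]
force: [0.9, 0.1, -1.0]
grip_width: 0.0165
grasp_force: 59.5
```

>>> apply_moves --deltas '[{"rotation": [0,0,0],"offset": [0,0,0],"fingers": 0},{"rotation": [0,0,0],"offset": [0,0,0],"fingers": 0},{"rotation": [0,0,0],"offset": [0,0,0],"fingers": 0}]'

```text
clock: 6.68
ee_pos: [0.4239, 0.2663, 0.2557]
tool_rot: [0.822, -0.569, -0.0, 0.001]
force: [-0.7, 0.7, -1.8]
grip_width: 0.0169
grasp_force: 59.5
```

```bash
cat > m5.py <<'E'
from held import *
def meas(n):
    im,P,hsv,L=held(n); o=env.get_obs(); Z=P[...,2]
    near=np.hypot(P[...,0]-.462,P[...,1]-.169)<.06
    m=near&(Z>.074)&(Z<.083); print('rim world',m.sum(),rect(P[m]),'tool',rect(L[m]),Z[m].mean())
    b=near&(Z>.065)&(Z<.083)&(cv2.inRange(hsv,(100,120,50),(125,255,255))>0); print('lips world',b.sum(),rect(P[b]),'tool',rect(L[b]))
    near=np.hypot(P[...,0]-.462,P[...,1]-.169)<.08
    m=near&(Z>.008)&(Z<.016); print('foot world',m.sum(),rect(P[m]),'tool',rect(L[m]))
    print(o['force'].round(2))
E
python3 -c "
from m5 import *
meas('w5')"
```

```text
tcp [0.4239 0.2663 0.2557] tool y yaw -159.36 z [-1.1e-03 -8.0e-04 -1.0e+00] j [ 0.41  0.22 -0.27  1.08 -0.   -1.52]
plate in tool frame: n 9276 z 0.0088 [ 4.2 -0.2 77.  72.3 89.6] tilt [-0.0011 -0.0028] at0 0.0088
rim world 1606 [461.9 168.8  64.3  72.3  20.7] tool [104.6  -1.1  64.3  72.3  89.9] 0.07797338069253047
lips world 124 [461.8 169.1  37.8  71.7  20.8] tool [104.3  -1.1  37.8  71.7  89.8]
foot world 3081 [461.7 169.  104.7 103.7  20.6] tool [104.3  -1.1 104.7 103.7  90. ]
[ 0.38 -1.66 -1.99]
```

View pics/w5.png

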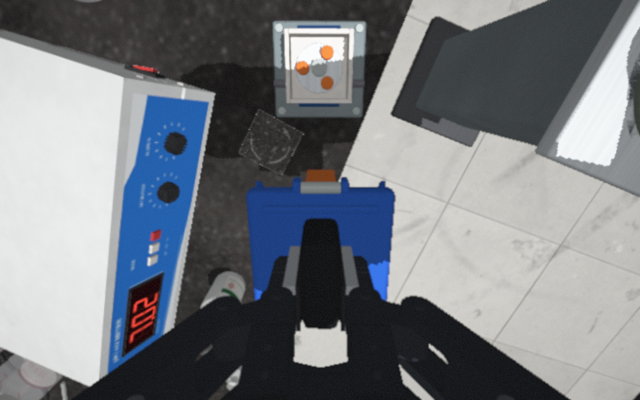

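The head sits at (319,70), square in the picture and in line with the held cover at (320,240). Moving over it now.

>>> apply_moves --deltas '[{"rotation": [0,0,0],"offset": [12.5,-33,0],"fingers": 0},{"rotation": [0,0,0],"offset": [12.5,-33,-20],"fingers": 0},{"rotation": [0,0,0],"offset": [12.5,-32,-40],"fingers": 0},{"rotation": [0,0,0],"offset": [0,0,-35],"fingers": 0},{"rotation": [0,0,0],"offset": [0,0,-25],"fingers": 0}]'

```text
clock: 7.35
ee_pos: [0.4612, 0.1677, 0.1349]
tool_rot: [0.822, -0.57, -0.0, 0.0]
force: [0.1, -0.1, -1.5]
grip_width: 0.0171
grasp_force: 59.5
```

>>> apply_moves --deltas '[{"rotation": [0,0,0],"offset": [0,0,0],"fingers": 0},{"rotation": [0,0,0],"offset": [0,0,0],"fingers": 0},{"rotation": [0,0,0],"offset": [0,0,0],"fingers": 0}]'

```text
clock: 7.72
ee_pos: [0.4626, 0.1697, 0.1377]
tool_rot: [0.823, -0.568, 0.001, -0.001]
force: [-0.2, 0.1, -1.1]
grip_width: 0.0166
grasp_force: 59.4
```

```bash
python3 -c "
from m5 import *
meas('w6')
im,d=env.capture('side'); a=im[130:250,210:350]; im2=np.load('w6.npz')['im']
cv2.imwrite('pics/m6.png',np.hstack([cv2.resize(a,(400,343),interpolation=2),cv2.resize(im2[100:400,145:495],(400,343))])[...,::-1])
"
```

```text
tcp [0.4626 0.1697 0.1377] tool y yaw -159.26 z [ 2.5e-03  5.0e-04 -1.0e+00] j [ 0.2   0.31 -0.48  0.78  0.   -1.73]
plate in tool frame: n 9261 z 0.0085 [ 4.1 -0.1 72.8 77.8  0.1] tilt [-0.0001 -0.0022] at0 0.0084
rim world 920 [471.9 141.9  64.1  15.4  20.9] tool [29.3  1.1 64.1 15.4 89.8] 0.07757362218047749
lips world 265 [474.3 136.5  38.3   2.8  20.8] tool [35.2  0.8 38.3  2.8 89.9]
foot world 3897 [471.2 143.9 104.6  50.6  20.7] tool [2.720e+01 1.200e+00 5.060e+01 1.046e+02 1.000e-01]
[ 0.92 -0.66 -2.24]
```

View pics/m6.png

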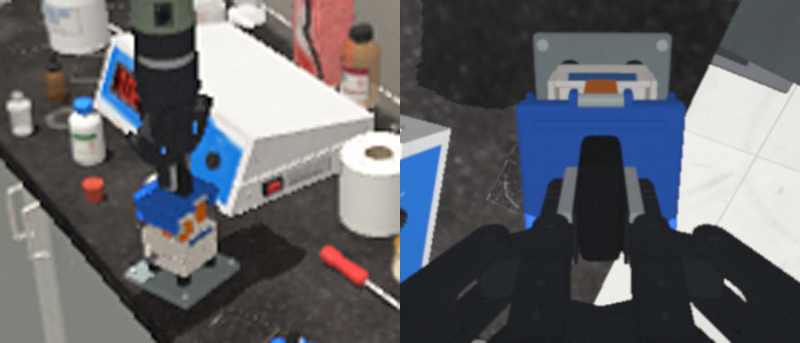

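The side view shows the cover above the head. The wrist view shows the near clip lined up with its lip. A 1 mm correction is needed.

>>> apply_moves --deltas '[{"rotation": [0,0,0],"offset": [-0.7,-1.4,0],"fingers": 0},{"rotation": [0,0,0],"offset": [0,0,-5],"fingers": 0},{"rotation": [0,0,0],"offset": [0,0,-5],"fingers": 0},{"rotation": [0,0,0],"offset": [0,0,0],"fingers": 0},{"rotation": [0,0,0],"offset": [0,0,0],"fingers": 0}]'

```text
clock: 8.45
ee_pos: [0.4607, 0.1681, 0.1262]
tool_rot: [0.823, -0.568, -0.0, 0.0]
force: [0.3, 1.1, -0.7]
grip_width: 0.0165
grasp_force: 59.4
```

```bash
python3 -c "
from m5 import *
meas('w7'); meas('w8')
"
```

```text
tcp [0.4607 0.1681 0.1262] tool y yaw -159.25 z [-3.e-04 -1.e-04 -1.e+00] j [ 0.2   0.32 -0.5   0.75  0.   -1.73]
plate in tool frame: n 9268 z 0.0087 [ 4.   0.2 78.1 72.8 89.8] tilt [ 0.0002 -0.0026] at0 0.0087
rim world 717 [472.7 139.9  63.9  11.1  21.2] tool [30.6 -1.2 63.9 11.1 89.6] 0.07762053773843636
lips world 188 [474.  136.9  38.2   3.4  20.8] tool [33.9 -1.2 38.2  3.4 89.9]
foot world 4060 [472.1 141.7 104.1  46.2  20.8] tool [ 28.7  -1.1 104.1  46.2  90. ]
[-0.45 -0.17 -1.36]
tcp [0.4608 0.1681 0.1263] tool y yaw -159.25 z [-0. -0. -1.] j [ 0.2   0.32 -0.5   0.75 -0.   -1.73]
plate in tool frame: n 9258 z 0.0087 [ 4.2  0.2 77.9 72.2 89.9] tilt [-0.     -0.0021] at0 0.0087
rim world 706 [472.7 139.9  63.7  11.3  21. ] tool [30.6 -1.  63.7 11.3 89.8] 0.07759133401948475
lips world 188 [474.2 136.7  38.3   3.4  19.6] tool [34.1 -1.3  3.4 38.3  1.2]
foot world 4042 [472.  141.8 104.2  46.1  20.6] tool [ 28.6  -1.   46.1 104.2   0.2]
[-0.45 -0.58 -1.53]
```

>>> apply_moves --deltas '[{"rotation": [0,0,0],"offset": [1.2,0,0],"fingers": 0},{"rotation": [0,0,0],"offset": [0,0,-2],"fingers": 0},{"rotation": [0,0,0],"offset": [0,0,-2],"fingers": 0},{"rotation": [0,0,0],"offset": [0,0,0],"fingers": 0},{"rotation": [0,0,0],"offset": [0,0,0],"fingers": 0}]'

```text
clock: 9.18
ee_pos: [0.4619, 0.1681, 0.1222]
tool_rot: [0.823, -0.568, -0.0, 0.0]
force: [0.9, -0.8, -1.9]
grip_width: 0.0168
grasp_force: 59.4
```

```bash
python3 -c "
from m5 import *
meas('w9')
"
```

```text
tcp [0.4619 0.1681 0.1222] tool y yaw -159.25 z [-1.e-04 -0.e+00 -1.e+00] j [ 0.2   0.33 -0.5   0.74 -0.   -1.73]
plate in tool frame: n 9275 z 0.0087 [ 4.2  0.2 72.3 78.   0. ] tilt [ 0.001  -0.0019] at0 0.0086
rim world 640 [472.8 138.9  78.4   9.2  20.9] tool [31.1  0.2 78.4  9.2 89.9] 0.07761914303336612
lips world 191 [473.5 137.3  78.5   6.   23. ] tool [32.9  0.1 78.5  6.  87.8]
foot world 4094 [472.3 140.9 104.   44.5  20.8] tool [ 29.1  -0.  104.   44.5  90. ]
[-0.06  0.45 -1.03]
```

>>> apply_moves --deltas '[{"rotation": [0,0,0],"offset": [0,0,-3],"fingers": 0},{"rotation": [0,0,0],"offset": [0,0,-3],"fingers": 0},{"rotation": [0,0,0],"offset": [0,0,-4],"fingers": 0},{"rotation": [0,0,0],"offset": [0,0,-4],"fingers": 0},{"rotation": [0,0,0],"offset": [0,0,0],"fingers": 0}]'

```text
clock: 9.85
ee_pos: [0.4616, 0.168, 0.1078]
tool_rot: [0.823, -0.568, -0.0, 0.0]
force: [-0.2, -0.0, -1.1]
grip_width: 0.0168
grasp_force: 59.4
```

>>> apply_moves --deltas '[{"rotation": [0,0,0],"offset": [0,0,0],"fingers": 0},{"rotation": [0,0,0],"offset": [0,0,-1.5],"fingers": 0},{"rotation": [0,0,0],"offset": [0,0,0],"fingers": 0}]'

```text
clock: 10.22
ee_pos: [0.4621, 0.168, 0.1068]
tool_rot: [0.823, -0.568, 0.0, 0.0]
force: [1.3, -0.2, -2.1]
grip_width: 0.0169
grasp_force: 59.4
```

```bash
python3 -c "
from m5 import *
meas('w10')
"
```

```text
tcp [0.4621 0.168  0.1068] tool y yaw -159.26 z [ 2.e-04 -2.e-04 -1.e+00] j [ 0.2   0.35 -0.52  0.71 -0.   -1.73]
plate in tool frame: n 9333 z 0.0087 [ 4.3  0.2 72.5 78.2  0.2] tilt [ 0.0004 -0.0021] at0 0.0086
rim world 386 [474.2 135.1  72.9   8.7  20.2] tool [35.1  0.4  8.7 72.9  0.5] 0.0770947676189806
lips world 162 [473.3 138.1  78.4   6.7  21.3] tool [32.   0.1 78.4  6.7 89.4]
foot world 4450 [473.2 138.6 104.4  39.6  20.8] tool [ 31.4   0.  104.4  39.6  89.9]
[-0.12 -0.44 -0.76]
```

>>> apply_moves --deltas '[{"rotation": [0,0,0],"offset": [0,0,-1],"fingers": 0},{"rotation": [0,0,0],"offset": [0,0,-1],"fingers": 0},{"rotation": [0,0,0],"offset": [0,0,-1],"fingers": 0},{"rotation": [0,0,0],"offset": [0,0,0],"fingers": 0}]'

```text
clock: 10.78
ee_pos: [0.4624, 0.1682, 0.1041]
tool_rot: [0.823, -0.568, 0.0, -0.0]
force: [-0.1, -1.0, 3.9]
grip_width: 0.0168
grasp_force: 60.0
```

>>> apply_moves --deltas '[{"rotation": [0,0,0],"offset": [0,0,-1],"fingers": 0},{"rotation": [0,0,0],"offset": [0,0,-1],"fingers": 0},{"rotation": [0,0,0],"offset": [0,0,0],"fingers": 0}]'

```text
clock: 11.15
ee_pos: [0.4625, 0.1682, 0.1021]
tool_rot: [0.823, -0.568, 0.0, -0.0]
force: [-0.2, -0.5, 5.9]
grip_width: 0.0171
grasp_force: 60.4
```

>>> apply_moves --deltas '[{"rotation": [0,0,0],"offset": [0,0,-1],"fingers": 0},{"rotation": [0,0,0],"offset": [0,0,-1],"fingers": 0},{"rotation": [0,0,0],"offset": [0,0,0],"fingers": 0}]'

```text
clock: 11.52
ee_pos: [0.4626, 0.1682, 0.1004]
tool_rot: [0.823, -0.568, 0.0, -0.0]
force: [-0.5, -1.1, 8.2]
grip_width: 0.0168
grasp_force: 60.7
```

>>> apply_moves --deltas '[{"rotation": [0,0,0],"offset": [0,0,-1],"fingers": 0},{"rotation": [0,0,0],"offset": [0,0,-1],"fingers": 0},{"rotation": [0,0,0],"offset": [0,0,0],"fingers": 0}]'

```text
clock: 11.9
ee_pos: [0.4628, 0.1683, 0.0986]
tool_rot: [0.823, -0.568, 0.001, -0.001]
force: [-0.9, -0.9, 9.6]
grip_width: 0.0165
grasp_force: 61.1
```

>>> apply_moves --deltas '[{"rotation": [0,0,0],"offset": [0,0,-1],"fingers": 0},{"rotation": [0,0,0],"offset": [0,0,0],"fingers": 0}]'

```text
clock: 12.15
ee_pos: [0.4629, 0.1683, 0.0978]
tool_rot: [0.823, -0.568, 0.001, -0.001]
force: [-0.9, -0.6, 13.0]
grip_width: 0.0167
grasp_force: 61.4
```

>>> apply_moves --deltas '[{"rotation": [0,0,0],"offset": [0,0,-1],"fingers": 0},{"rotation": [0,0,0],"offset": [0,0,0],"fingers": 0}]'

```text
clock: 12.4
ee_pos: [0.4629, 0.1683, 0.097]
tool_rot: [0.823, -0.568, 0.001, -0.001]
force: [-2.5, -1.5, 14.1]
grip_width: 0.0166
grasp_force: 61.7
```

>>> apply_moves --deltas '[{"rotation": [0,0,0],"offset": [0,0,-1],"fingers": 0},{"rotation": [0,0,0],"offset": [0,0,0],"fingers": 0}]'

```text
clock: 12.65
ee_pos: [0.463, 0.1683, 0.0957]
tool_rot: [0.823, -0.568, 0.001, -0.001]
force: [-0.9, -0.7, 9.2]
grip_width: 0.0167
grasp_force: 61.0
```

The force dropped, so the clips have snapped. I'll press slightly further to seat the cover.

>>> apply_moves --deltas '[{"rotation": [0,0,0],"offset": [0,0,-1],"fingers": 0},{"rotation": [0,0,0],"offset": [0,0,0],"fingers": 0}]'

```text
clock: 12.9
ee_pos: [0.463, 0.1684, 0.0949]
tool_rot: [0.823, -0.568, 0.001, -0.001]
force: [-0.9, -0.1, 12.1]
grip_width: 0.0167
grasp_force: 61.3
```

>>> apply_moves --deltas '[{"rotation": [0,0,0],"offset": [0,0,-0.7],"fingers": 0},{"rotation": [0,0,0],"offset": [0,0,0],"fingers": 0},{"rotation": [0,0,0],"offset": [0,0,0],"fingers": 0}]'

```text
clock: 13.28
ee_pos: [0.463, 0.1683, 0.0943]
tool_rot: [0.823, -0.568, 0.001, -0.001]
force: [-1.1, -1.2, 12.7]
grip_width: 0.017
grasp_force: 61.4
```

```bash
python3 -c "
from m5 import *
meas('w11')
im,d=env.capture('side'); a=im[150:240,220:325]; im2=np.load('w11.npz')['im']
cv2.imwrite('pics/m11.png',np.hstack([cv2.resize(a,(400,343),interpolation=2),cv2.resize(im2[100:250,232:408],(400,343))])[...,::-1])
"
```

```text
tcp [0.463  0.1683 0.0943] tool y yaw -159.26 z [ 2.3e-03  5.0e-04 -1.0e+00] j [ 0.2   0.36 -0.53  0.67 -0.   -1.73]
plate in tool frame: n 9349 z 0.0086 [ 4.2  0.3 78.4 72.3 89.9] tilt [ 0.0013 -0.0022] at0 0.0085
rim world 552 [464.1 164.6  78.4  72.9  20.6] tool [ 3.9  0.3 72.9 78.4  0.1] 0.07963129045513588
lips world 429 [478.7 154.4  98.4  54.3  50.8] tool [18.6 -9.8 98.4 54.3 60. ]
foot world 4796 [473.8 137.2 104.4  36.9  20. ] tool [ 32.9   1.1  36.9 104.4   0.7]
[-1.64 -0.66 13.17]
```

View pics/m11.png

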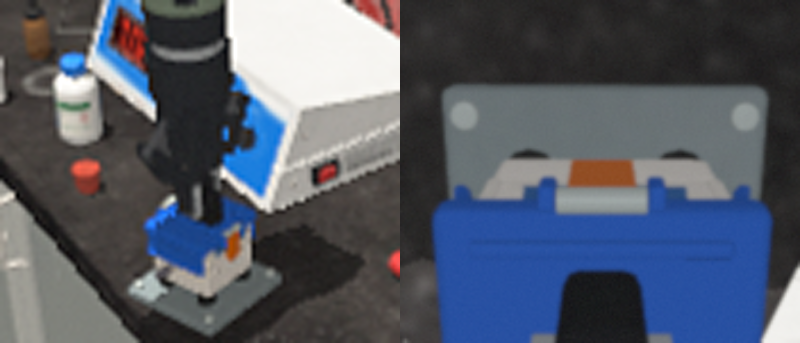

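Both views show the cover down on the head with its clip over the lip. Now I'll ease off and check the height before letting go.

>>> apply_moves --deltas '[{"rotation": [0,0,0],"offset": [0,0,1.5],"fingers": 0},{"rotation": [0,0,0],"offset": [0,0,1.5],"fingers": 0},{"rotation": [0,0,0],"offset": [0,0,1],"fingers": 0},{"rotation": [0,0,0],"offset": [0,0,0],"fingers": 0}]'

```text
clock: 13.88
ee_pos: [0.463, 0.1683, 0.0976]
tool_rot: [0.823, -0.568, 0.001, -0.001]
force: [1.1, -0.3, 5.7]
grip_width: 0.0168
grasp_force: 60.4
```

```bash
python3 -c "
from m5 import *
im,P,hsv,L=held('w12'); print(env.get_obs()['force'])"
```

```text
tcp [0.463  0.1683 0.0976] tool y yaw -159.26 z [ 2.e-03  5.e-04 -1.e+00] j [ 0.2   0.36 -0.53  0.68  0.   -1.73]
plate in tool frame: n 9349 z 0.0085 [ 4.3  0.4 72.2 78.3  0. ] tilt [ 0.0007 -0.0018] at0 0.0085
[ 2.63095172 -0.75116516  5.63041072]
```

>>> apply_moves --deltas '[{"rotation": [0,0,0],"offset": [0,0,1],"fingers": 0},{"rotation": [0,0,0],"offset": [0,0,0.7],"fingers": 0},{"rotation": [0,0,0],"offset": [0,0,0],"fingers": 0}]'

```text
clock: 14.3
ee_pos: [0.462, 0.1682, 0.0987]
tool_rot: [0.823, -0.568, -0.0, -0.0]
force: [2.8, 0.5, 2.3]
grip_width: 0.017
grasp_force: 60.0
```

>>> apply_moves --deltas '[{"rotation": [0,0,0],"offset": [0,0,0],"fingers": 0.4},{"rotation": [0,0,0],"offset": [0,0,0],"fingers": 0.4},{"rotation": [0,0,0],"offset": [0,0,0],"fingers": 0.4},{"rotation": [0,0,0],"offset": [0,0,0],"fingers": 0.4}]'

```text
clock: 14.8
ee_pos: [0.4617, 0.1681, 0.0986]
tool_rot: [0.823, -0.568, -0.0, 0.0]
force: [0.4, 0.6, -0.6]
grip_width: 0.0342
grasp_force: 0.0
```

>>> apply_moves --deltas '[{"rotation": [0,0,0],"offset": [0,0,10],"fingers": 0.4},{"rotation": [0,0,0],"offset": [0,0,25],"fingers": 0.4},{"rotation": [0,0,0],"offset": [0,0,40],"fingers": 0.4},{"rotation": [0,0,0],"offset": [0,0,40],"fingers": 0.4},{"rotation": [0,0,0],"offset": [0,0,0],"fingers": 0.4}]'

```text
clock: 15.42
ee_pos: [0.4644, 0.1686, 0.2176]
tool_rot: [0.823, -0.568, 0.002, -0.003]
force: [0.3, -0.5, 0.6]
grip_width: 0.0342
grasp_force: 0.0
```

```bash
python3 -c "
from look import *
im,P,hsv=look('w13'); Z=P[...,2]
near=np.hypot(P[...,0]-.462,P[...,1]-.169)<.065
b=near&(cv2.inRange(hsv,(100,120,50),(125,255,255))>0)&(Z>.08)&(Z<.1); q=P[b]; print('plate',b.sum(),rect(q),np.median(q[:,2]),np.linalg.lstsq(np.c_[q[:,:2]-[.462,.169],np.ones(len(q))],q[:,2],rcond=None)[0].round(4))
h=near&(Z>.115)&(Z<.13); print('handle',rect(P[h]))
f=(np.hypot(P[...,0]-.462,P[...,1]-.169)<.08)&(Z>.008)&(Z<.016); print('foot',rect(P[f]))
print(env.get_obs()['force'])
cv2.imwrite('pics/c13.png',cv2.resize(im[80:280,200:440],(720,600))[...,::-1])"
```

```text
tcp [0.4644 0.1686 0.2176] tool y yaw -159.25 z [ 0.007   0.0014 -1.    ] j [ 0.2   0.23 -0.36  0.97  0.   -1.73]
plate 5260 [461.3 169.1  77.7  82.6  20.4] 0.09056519760999743 [-0.0007  0.0029  0.0906]
handle [461.3 168.5  17.6  45.1  21. ]
foot [461.9 168.4 104.2 103.1  20.6]
[ 0.0448284   0.20397705 -0.33018325]
```

View pics/c13.png

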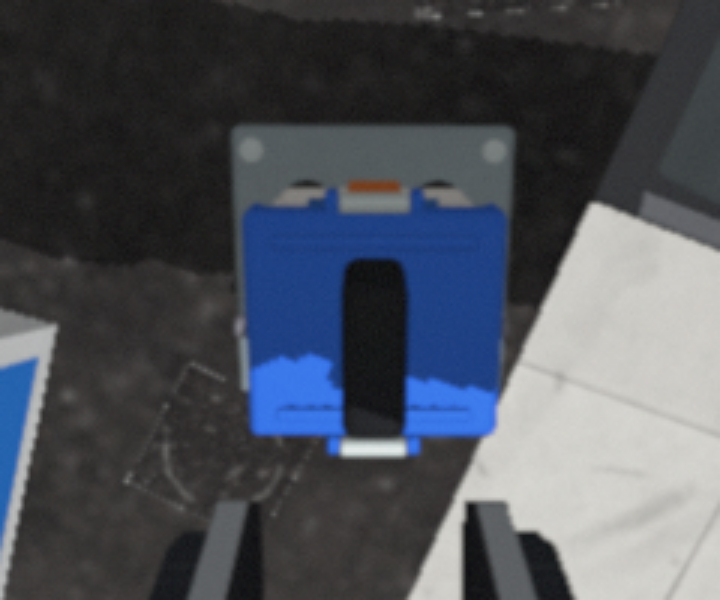

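The cover is level and centred, with its plate top at 90.6 mm against an expected 90 mm. The gripper is clear, so I'm handing in.

```bash
python3 -c "
from station import env
print(env.hand_in())"
```

```text
the job is handed in; nothing more can be done
None
```

The blue cover is snapped home on the pump head and released: it measures level and within about 1 mm of centre. Press force peaked at about 16 N in the readings, and I handed the job in about 15.5 s into the 54 s allowed; the judge's verdict was not shown.

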